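Start the wing screw in the model clamp's boss

ROBOT

A 6-joint arm with a two-finger parallel gripper is mounted at the origin on the work surface. World frame = base frame: x ahead of the robot, y to its left, z up, the work surface at z = 0. Lengths are in m, angles in rad, forces in N, time in s.
With the tool pointing down it reaches from about 0.425 to 0.95 m from the base axis. Payload 3.5 kg.
Tool frame: the origin (TCP) lies at the very end of the fingers, on their centre line; the grasp point (between the pads) lies 19 mm behind it (tcp_to_grasp is the distance from the TCP to the grasp point, in m); z points along the fingers, y is the direction in which the jaws open and shut (so a half turn about z gives the same grasp; the last joint's range is limited). The gripper opens to 85 mm and grips with 20 to 120 N. Pads are 22 mm wide; open, the fingers measure 114 mm over their backs; the gripper's body (76 mm by 85 mm) begins 54 mm behind the grasp point. The pads swing forward as they close: fully open they stand 13 mm farther back than shut.
Start: joints at [1.121, 0.286, 1.577, -0, 1.279, -0.15], TCP at [0.199, 0.645, 0.231] pointing down, gripper open.
Joint ranges: [-2.77, 2.77], [-0.9, 2.22], [0.21, 2.48], [-1.53, 4.67], [0.24, 2.81], [-2.84, 2.84]. Speed limits (rad/s): [2.79, 2.79, 3.14, 3.14, 3.14, 3.14].

INTERFACE

Orientations are given as a unit quaternion [x, y, z, w].
In Python, from plant import * gives the robot as it stands. The module is installed in compiled form; this text tells all that it offers.
- The arm moves only by the tool arm_command, never from a script. Its argument "steps" is a list of rows, each a list of 3 entries, a list of its own where there are three numbers: the turn, a rotation vector about the tool's x, y, z in rad, then the shift along the tool's x, y, z in m, then the gripper command: -1 is shut, 1 is fully open, values between are in proportion. A call has 1 to 12 rows; each row is the pose to reach, as a shift and turn from the pose measured when the call began, along the tool's axes at that moment; what a row does not reach only later rows make up. A row lasts 1/8 s, in which the tool goes at most 62.5 mm and 10.7 degrees, less where a joint would pass 70% of its speed; a pose out of reach is approached as far as the arm can. A call with a gripper value outside its range is refused whole. The fingers move at their own pace and stop on an object; "force" is the grip in N (left out, the last holds). Time passes only in rows, so rows that repeat a pose let the fingers close. It gives the time, the measured TCP pose, the force and the opening at its end, in the units of the state.
- get_state(): the state, without advancing time (a new reading comes with each control period).
- read_camera(name): name is "scene" or "side" or "wrist"; returns a dict with "frame" (400x640x3 uint8, red, green, blue), "vfov" (degrees; the focal length in pixels is half the picture's height over the tangent of half this angle, whatever the lens; pixels are square), "cx", "cy" (the principal point, pixels), "position" and "rotation" of the camera in the world; the wrist camera has in their place "mount" (4x4, takes a point from camera to tool coordinates, whose origin is the TCP and whose axes are the flange's). Camera axes: x right, y up, looking along -z (the intrinsics and any distortion apply to the point x, -y, -z); pixel columns grow to the right and rows downward; lengths in m; the calibration is good to about 2 mm. The wrist camera is an equidistant fisheye: a pixel r from the principal point sees the ray r / f radians off the axis. A picture is of the moment at which its call begins: read the wrist's pose just before it. There is no depth.
- sign_off(): hands the job in, once; it reports no verdict.
The state is a dict: "time": time; "qpos": joint angles; "dq": joint speeds; "joint_efforts": joint torques, N m; "eef_pos": TCP position; "tcp_rot": TCP orientation; "contact_force": force on the tool from outside, world axes, zero at the start; "wrist_torque": the same for the moment, N m; "opening": opening from 0.0 (shut) to 1.0 (fully open).
Only numpy, scipy, OpenCV 4.12 (cv2) and the standard library are available. Lean on these libraries where they do the work, as an engineer would, in place of code of your own. Each camera call takes 0.05 s, during which the arm holds its last target.

TASK

Take the wing screw from the wooden block and set it upright in the clamp's threaded boss with its cross pin resting on the two open landings at the top of the thread. Turn it backward (anticlockwise from above) until it drops off the thread lips, then turn it forward (clockwise) one full turn so that the thread draws it down. Finish while still gripping the screw's wing, the screw upright and started, and do not disturb the other things on the bench.

Things in the scene. Friction and masses are not known exactly. Their poses are not given: they have to be found in the camera images.
- screw: Loose wing screw, 108 mm long, about 180 g, at first hanging upright in the wooden block by its cross pin. Origin: centre of its lower tip, z up along it. Steel shank 13 mm across, the lowest 7 mm tapering to 6 mm. A half turn about z looks and works the same. Tip height above the boss's origin: 36 mm with the pin at the lips, about 29 mm after the drop, about 13 mm one turn later.
- wing (a point): Centre of the screw's flat black wing, 95 mm above the tip: 46 mm along x, 10 mm thick along y, 26 mm tall. Turn the screw by fingers closed on its flat sides, or standing loosely astride them, which leaves the screw free to sink by its own weight. Let go in the boss, the screw stays standing but may lean up to 0.07 rad, so come down with the fingers well open.
- pin (a point): Middle of the screw's cross pin, 44 mm above the tip: a round bar 4 mm thick, 34 mm long along x (same direction as the wing), whose two ends run on the boss's thread.
- boss: Fixed aluminium threaded boss, 51 mm across, on a 110 x 110 x 10 mm base plate. Origin on its axis at the table top, z up. Bore 18 mm at height 46 to 78 mm, below it a 16 mm guide bore down to the table. Thread: two helical ledges 2.5 mm thick, 5.5 mm apart, going down clockwise (seen from above) 16 mm per turn, so 8 mm from one ledge to the next below.
- lip (a point): On the boss's axis at 78 mm height; its x axis (the boss's x) points at one of the two square lips where the ledges begin, the other lip is opposite. Turned anticlockwise, the pin clears the lips about 0.15 rad beyond this axis and can sink 7 to 8 mm; stop blocks halt it 0.45 rad beyond. From there it goes forward under the lips, 16 mm down per turn, for about 1.2 turns.
- landing (a point): On the boss's axis at 78 mm height; its x axis, 1.0 rad clockwise of the boss's x, points along the middle of the landings. With screw x along or against it the pin comes down on both. They slope 2.5 mm per rad from the lips to 1.8 rad clockwise; there two raised dark steel stop blocks (2.0 to 2.5 rad, tops 84 mm high) bar the way, so forward is blocked until the drop.
- block: Fixed wooden storage block, 70 (x) x 130 (y) x 50 mm tall; origin at the centre of its underside. Its through holes are at y = -30 mm (17 mm wide, the screw) and y = +40 mm (13 mm, the dowel).
- jar0: small closed paint jar, 34 mm across, 40 mm tall, loose; origin at the centre of its underside; leave alone
- jar1: second small paint jar, same size, loose; leave alone
- jar2: third small paint jar, same size, loose; leave alone
- brush: loose paint brush lying flat, 160 mm long along its x; leave alone
- driver: loose small screwdriver lying flat, 150 mm long along its x; leave alone
- kit: loose small cardboard box, 50 x 80 x 25 mm tall; leave alone
- dowel: loose brass dowel, 11 mm across, 65 mm long, standing on the table in the second hole of the storage block and showing 15 mm above it; leave alone
Not all that is in view belongs to the job. Leave any purple look-alike of the screw alone.

How it is judged:
By the outcome, as a careful person would: the job done as asked, in the order asked, and still so for the second after the job is handed in, while the arm keeps its last pose, push and grip.
It also fails if it takes over 67 s, if anything falls off the work surface, if the arm or the gripper's body presses on something with over 40 N, if the wrist force passes 120 N, or if a joint passes its speed limit or range.

## Working session

There is one attempt and no reset: what is moved stays moved. The work goes in short steps, Python scripts to look and compute and a tool call to move; the robot and the scene stay as the last step left them, time stands still between calls to the robot, and variables do not carry over. Pictures are saved under pics/ and viewed, and the job is handed in when it is done.

Besides the shell and the picture viewer there is one more tool, called after "Request:" as name(argument=value, ...) on one line, values as JSON. arm_command: Moves the arm, as the interface text tells. Its arguments: {"type":"object","properties":{"steps":{"type":"array"},"force":{"type":"number"}},"required":["steps"]}

```bash
mkdir -p pics
cat > h.py <<'E'
from plant import *
import numpy as np, cv2
from scipy.spatial.transform import Rotation as R
def snap(n,f):
    s=get_state(); c=read_camera(n); cv2.imwrite('pics/'+f,c['frame'][:,:,::-1]); 
    c['s']=s; np.save('pics/'+f+'.npy',c,allow_pickle=True); return c
def load(f): return np.load('pics/'+f+'.npy',allow_pickle=True).item()
def cam(c):
    f=200/np.tan(np.radians(c['vfov'])/2)
    if 'mount' in c:
        T=np.eye(4);T[:3,:3]=R.from_quat(c['s']['tcp_rot']).as_matrix();T[:3,3]=c['s']['eef_pos'];T=T@np.array(c['mount']);return f,T[:3,3],T[:3,:3],True
    r=np.array(c['rotation']); r=r if r.shape==(3,3) else R.from_quat(r).as_matrix()
    return f,np.array(c['position']),r,False
def ray(c,u,v):
    f,p,r,fe=cam(c); x=u-c['cx'];y=v-c['cy']
    if fe:
        q=np.hypot(x,y);t=q/f;d=np.array([np.sin(t)*x/q,-np.sin(t)*y/q,-np.cos(t)])
    else: d=np.array([x/f,-y/f,-1])
    return p,r@d
def atz(c,u,v,z):
    p,d=ray(c,u,v); return p+d*(z-p[2])/d[2]
def proj(c,P):
    f,p,r,fe=cam(c); q=(np.atleast_2d(P)-p)@r; x,y,z=q[:,0],-q[:,1],-q[:,2]
    if fe:
        n=np.hypot(x,y);t=np.arctan2(n,z);return np.c_[c['cx']+f*t*x/n,c['cy']+f*t*y/n]
    return np.c_[c['cx']+f*x/z,c['cy']+f*y/z]
def tri(obs):
    A=np.zeros((3,3));b=np.zeros(3)
    for c,u,v in obs:
        p,d=ray(c,u,v);d=d/np.linalg.norm(d);M=np.eye(3)-np.outer(d,d);A+=M;b+=M@p
    return np.linalg.solve(A,b)
E
python3 - <<'E'
from h import *
for n in ['scene','side','wrist']:
    c=snap(n,n+'0.png'); print(n,{k:np.round(v,3).tolist() for k,v in c.items() if k not in('frame','s')})
print(get_state())
E
```

```text
scene {'vfov': 57.327, 'cx': 323.376, 'cy': 196.35, 'position': [1.193, -0.005, 0.791], 'rotation': [0.256, 0.257, 0.677, 0.64]}
side {'vfov': 45.74, 'cx': 318.056, 'cy': 198.666, 'position': [0.397, -0.83, 0.734], 'rotation': [0.433, -0.046, -0.089, 0.896]}
wrist {'vfov': 65.706, 'cx': 317.655, 'cy': 198.18, 'mount': [[-0.001, 0.944, 0.329, 0.084], [1.0, 0.001, -0.0, -0.001], [-0.001, 0.329, -0.944, -0.143], [0.0, 0.0, 0.0, 1.0]]}
{'time': 0.15, 'qpos': array([ 1.12098061e+00,  2.87002259e-01,  1.57782864e+00, -2.50024072e-07,
        1.27860349e+00, -1.49966348e-01]), 'dq': array([ 2.65826957e-04, -4.59563222e-03, -2.95191990e-03, -6.38030920e-05,
       -1.04176790e-03, -1.03385128e-03]), 'joint_efforts': array([ 9.66940061e-04, -4.06603539e+01, -2.93141395e+01, -1.78203927e-04,
        3.95115145e-03, -9.95349723e-06]), 'eef_pos': array([0.19910645, 0.6444365 , 0.23024474]), 'tcp_rot': array([ 1.49363562e-01,  9.88781916e-01, -8.79804347e-04, -2.71925065e-04]), 'contact_force': array([ 0.45321828, -0.1241887 , -1.12213787]), 'wrist_torque': array([-0.01039812,  0.00588739, -0.03929959]), 'opening': 0.9981871554009152}
```

View pics/scene0.png

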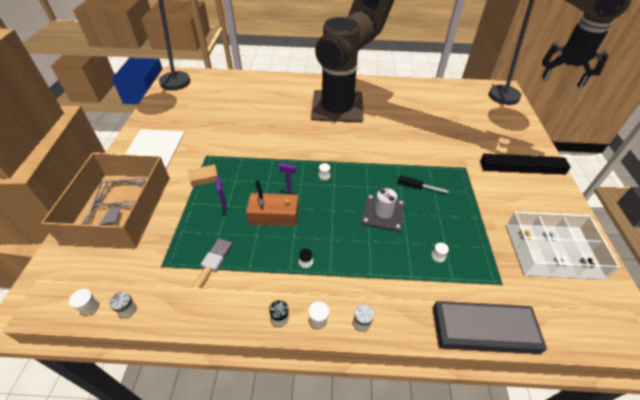

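View pics/side0.png

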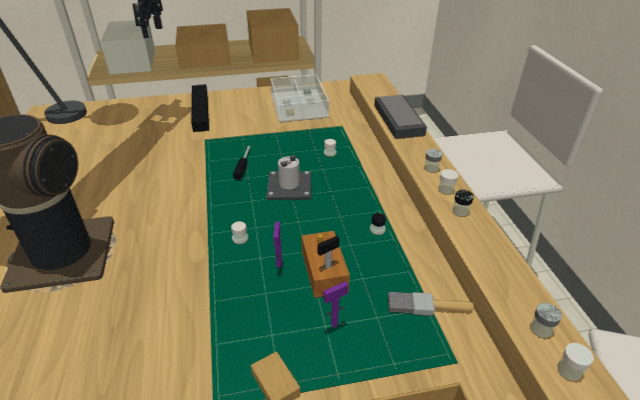

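View pics/wrist0.png

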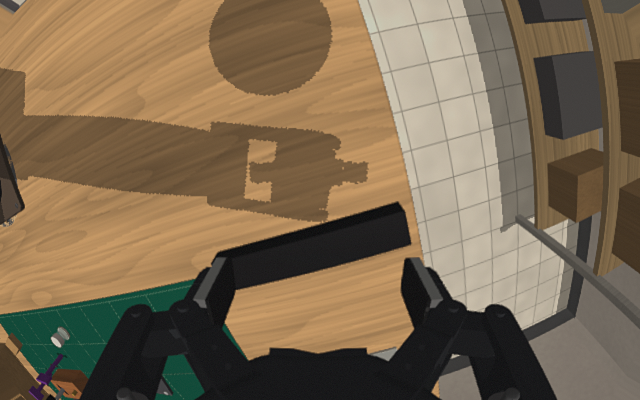

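The black-winged screw is in the block: side view (329,246), scene view (261,195). The purple look-alikes are at side (277,245) and (335,305), so I leave those alone. The boss is at side (289,172). I'll enlarge both views to confirm.

Run:
```python
from h import *
a=load('side0.png')['frame'];b=load('scene0.png')['frame']
f=lambda i,u,v,w,h,s:cv2.resize(i[v:v+h,u:u+w,::-1],None,fx=s,fy=s,interpolation=cv2.INTER_CUBIC)
cv2.imwrite('pics/c1.png',np.vstack([np.hstack([f(a,255,225,100,75,4),f(a,260,140,100,75,4)]),np.hstack([f(b,230,165,100,75,4),f(b,340,165,100,75,4)])]))
```

```text
(no output)
```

View pics/c1.png

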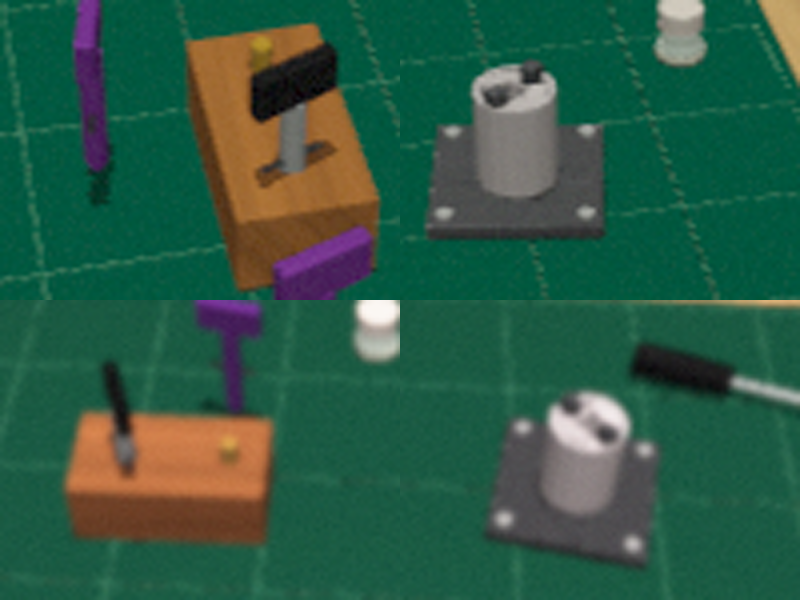

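The crop confirms it: black wing on a steel shank in the wooden block beside the brass dowel. The purple ones are decoys standing nearby. Next I measure positions.

Run:
```python
from h import *
a=load('side0.png');b=load('scene0.png')
S=lambda x,y:(a,255+x/4,225+y/4); S2=lambda x,y:(a,260+(x-400)/4,140+y/4)
C=lambda x,y:(b,230+x/4,165+(y-300)/4); C2=lambda x,y:(b,340+(x-400)/4,165+(y-300)/4)
np.set_printoptions(precision=4,suppress=True)
print('wing',tri([S(294,81),C(117,400)]))
print('shank at block',atz(*S(293,166),.05),atz(*C(125,468),.05))
print('dowel top',tri([S(262,45),C(229,443)]),atz(*S(262,45),.065),atz(*C(229,443),.065))
print('boss top',tri([S2(515,88),C2(588,420)]),atz(*S2(515,88),.078),atz(*C2(588,420),.078))
print('plate S',[atz(*S2(*p),.01)[:2] for p in [(437,126),(604,126),(604,228),(428,226)]])
print('plate C',[atz(*C2(*p),.01)[:2] for p in [(512,420),(658,445),(645,555),(488,528)]])
print('stops S',[atz(*S2(*p),.084)[:2] for p in [(494,93),(531,68)]])
print('stops C',[atz(*C2(*p),.084)[:2] for p in [(571,401),(607,430)]])
print('block top C',[atz(*C(*p),.05)[:2] for p in [(84,412),(272,416),(270,500),(68,490)]])
print('block top S',[atz(*S(*p),.05)[:2] for p in [(188,42),(313,27),(378,200),(242,220)]])
# purple
print('purpA top',tri([(a,277,224),C(231,302)]),'base',atz(*S(97,190),0),atz(a,278,269,0),atz(*C(235,410),0))
print('purpB top',tri([(a,335,292),(b,220,183)]),atz(a,335,326,0),atz(b,225,213,0))
for n,o in [('jar',[(a,240,240,0),(a,330,152,0),(a,377,231,0)]),('drv',[(a,238,175,0)])]: print(n,[atz(*q)[:2] for q in o])
```

```text
wing [ 0.5494 -0.1911  0.1011]
shank at block [ 0.5483 -0.198   0.05  ] [ 0.5634 -0.1892  0.05  ]
dowel top [ 0.5479 -0.1212  0.0618] [ 0.5476 -0.1253  0.065 ] [ 0.5499 -0.1204  0.065 ]
boss top [0.5221 0.1439 0.0756] [0.522  0.1394 0.078 ] [0.5236 0.1439 0.078 ]
plate S [array([0.4774, 0.2053]), array([0.5861, 0.1841]), array([0.5656, 0.0764]), array([0.4592, 0.0993])]
plate C [array([0.4634, 0.1026]), array([0.481 , 0.2068]), array([0.5816, 0.1881]), array([0.5651, 0.0829])]
stops S [array([0.5074, 0.1276]), array([0.5339, 0.1506])]
stops C [array([0.5126, 0.1324]), array([0.5374, 0.1545])]
block top C [array([ 0.5147, -0.2256]), array([ 0.5098, -0.0961]), array([ 0.5847, -0.0902]), array([ 0.5848, -0.2233])]
block top S [array([ 0.513 , -0.0997]), array([ 0.5805, -0.101 ]), array([ 0.5838, -0.2279]), array([ 0.5168, -0.2277])]
purpA top [ 0.4608 -0.1256  0.1118] base [ 0.4555 -0.1487  0.    ] [ 0.4542 -0.1383  0.    ] [ 0.4595 -0.1301  0.    ]
purpB top [ 0.5335 -0.3006  0.0991] [ 0.5392 -0.3021  0.    ] [ 0.5495 -0.2988 -0.    ]
jar [array([ 0.3823, -0.034 ]), array([0.6599, 0.2826]), array([ 0.6933, -0.0646])]
drv [array([0.3951, 0.2194])]
```

```bash
cat >> h.py <<'E'
def psi(s): 
    y=R.from_quat(s['tcp_rot']).as_matrix()[:,1]; return np.arctan2(y[1],y[0])
def go(p,ps,s=None):
    "row to reach tool-down pose at TCP p with tool y at world angle ps"
    s=s or get_state(); R0=R.from_quat(s['tcp_rot'])
    y=np.array([np.cos(ps),np.sin(ps),0]);z=np.array([0,0,-1.]);x=np.cross(y,z)
    rv=(R0.inv()*R.from_matrix(np.c_[x,y,z])).as_rotvec(); sh=R0.inv().apply(np.array(p)-s['eef_pos'])
    d=np.linalg.norm(sh);print('turn',np.round(rv,4).tolist(),'shift',np.round(sh,4).tolist(),'rows>=',max(d/.0625,np.linalg.norm(rv)/.187))
    return rv,sh
E
python3 - <<'E'
from h import *
a=load('side0.png');b=load('scene0.png');
S=lambda x,y:atz(a,255+x/4,225+y/4,.103)[:2]; C=lambda x,y:atz(b,230+x/4,165+(y-300)/4,.103)[:2]
for f,p,q in [(S,(254,100),(336,65)),(C,(110,370),(124,432))]:
    d=f(*q)-f(*p); print(d,np.arctan2(d[1],d[0]))
go([.55,.10,.2],1.2)
E
```

```text
[0.04352961 0.01579677] 0.3481180526301244
[0.05400549 0.01821759] 0.3253418747168295
turn [-0.0018, -0.0002, 0.0709] shift [-0.4961, -0.4164, 0.0309] rows>= 10.374764843545998
```

Request:
arm_command(steps=[[[0,0,0],[-0.04,-0.04,0],1],[[0,0,0],[-0.08,-0.07,0],1],[[0,0,0.03],[-0.13,-0.11,0.01],1],[[0,0,0.07],[-0.18,-0.15,0.01],1],[[0,0,0.07],[-0.23,-0.19,0.02],1],[[0,0,0.07],[-0.28,-0.23,0.02],1],[[0,0,0.07],[-0.33,-0.27,0.03],1],[[0,0,0.07],[-0.38,-0.31,0.03],1],[[0,0,0.07],[-0.43,-0.35,0.03],1],[[0,0,0.07],[-0.48,-0.38,0.03],1],[[0,0,0.07],[-0.51,-0.39,0.03],1],[[0,0,0.07],[-0.51,-0.39,0.03],1]])

```text
time: 1.65
eef_pos: [0.5726, 0.1189, 0.2004]
tcp_rot: [0.186, 0.983, -0.001, -0.0]
contact_force: [0.6, -0.3, -0.3]
opening: 1.0
```

Run:
```python
from h import *
c=snap('wrist','w1.png');s=c['s'];print(s['eef_pos'],psi(s),s['time'],np.abs(s['dq']).max())
print(proj(c,[[.522,.142,.078],[.56,-.19,.1]]))
```

```text
[0.57260276 0.11894509 0.20043113] 1.197193824781716 1.65 0.05040609626920478
[[322.65510494 127.67536488]
 [ 78.89160578 276.10766186]]
```

View pics/w1.png

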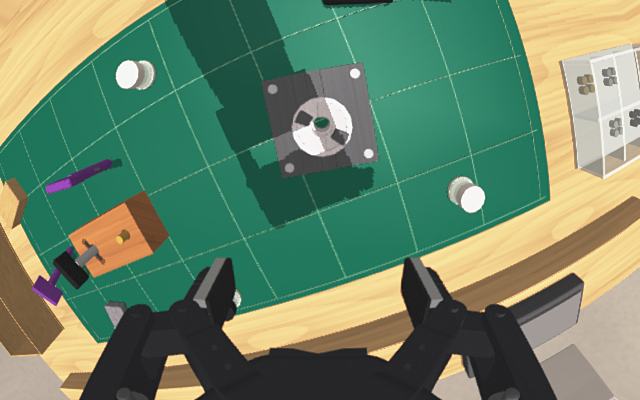

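The wrist view has the boss at (322,126), with the stop blocks and the dark bore visible. I'll warp it to metric top-down at z = 78 mm.

Run:
```python
from h import *
c=load('w1.png')
def rect(z,cx,cy,h,n=400):
    xs=cx+h-np.arange(n)*2*h/n; ys=cy+h-np.arange(n)*2*h/n  # row: x decreasing down; col: y decreasing right
    X,Y=np.meshgrid(xs,ys,indexing='ij'); P=np.stack([X,Y,np.full_like(X,z)],-1).reshape(-1,3)
    m=proj(c,P).astype(np.float32).reshape(n,n,2)
    return cv2.remap(c['frame'],m[...,0],m[...,1],cv2.INTER_CUBIC)[:,:,::-1]
A=rect(.078,.522,.142,.04);B=rect(.01,.522,.142,.08)
cv2.imwrite('pics/r1.png',np.hstack([A,B]))
```

```text
(no output)
```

View pics/r1.png

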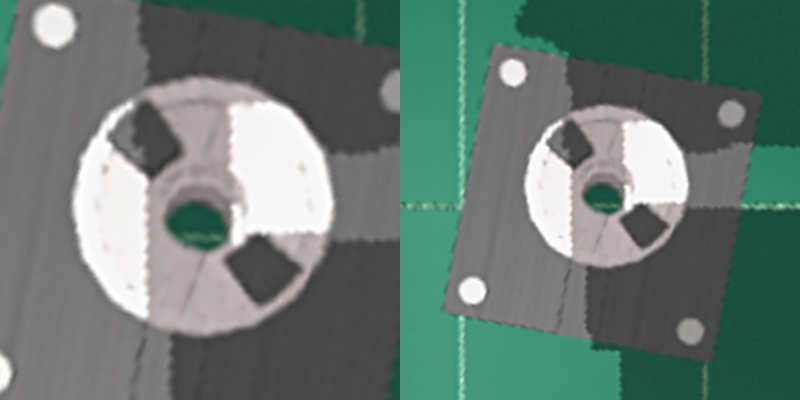

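Boss axis is at about (0.5208, 0.1412) from both the ring and the plate. Its yaw is about −0.18 from the plate edges and stop blocks. Next I look at the screw from above.

Run:
```python
from h import *
go([.605,-.172,.2],1.9)
```

```text
turn [-0.0015, -0.0022, -0.7012] shift [-0.1376, -0.2601, 0.0006] rows>= 4.707163764742581
```

Request:
arm_command(steps=[[[0,0,-0.1],[-0.03,-0.05,0],1],[[0,0,-0.25],[-0.06,-0.1,0],1],[[0,0,-0.4],[-0.09,-0.15,0],1],[[0,0,-0.55],[-0.12,-0.2,0],1],[[0,0,-0.65],[-0.138,-0.24,0],1],[[0,0,-0.7],[-0.138,-0.26,0],1],[[0,0,-0.7],[-0.138,-0.26,0],1],[[0,0,-0.7],[-0.138,-0.26,0],1]])

```text
time: 2.7
eef_pos: [0.6053, -0.1703, 0.2004]
tcp_rot: [-0.164, 0.987, -0.0, -0.001]
contact_force: [-0.3, 0.4, -0.5]
opening: 0.999
```

```bash
cat >> h.py <<'E'
def rect(c,z,cx,cy,h,n=400):
    xs=cx+h-np.arange(n)*2*h/n; ys=cy+h-np.arange(n)*2*h/n
    X,Y=np.meshgrid(xs,ys,indexing='ij'); P=np.stack([X,Y,np.full_like(X,z)],-1).reshape(-1,3)
    m=proj(c,P).astype(np.float32).reshape(n,n,2)
    return cv2.remap(c['frame'],m[...,0],m[...,1],cv2.INTER_CUBIC)[:,:,::-1]
E
python3 - <<'E'
from h import *
c=snap('wrist','w2.png');s=c['s'];print(s['eef_pos'],psi(s),s['time'])
cv2.imwrite('pics/r2.png',np.hstack([rect(c,.116,.549,-.191,.04),rect(c,.05,.549,-.161,.08)]))
E
```

```text
[ 0.60531651 -0.17032874  0.20044055] 1.8995838338895168 2.7
```

View pics/r2.png

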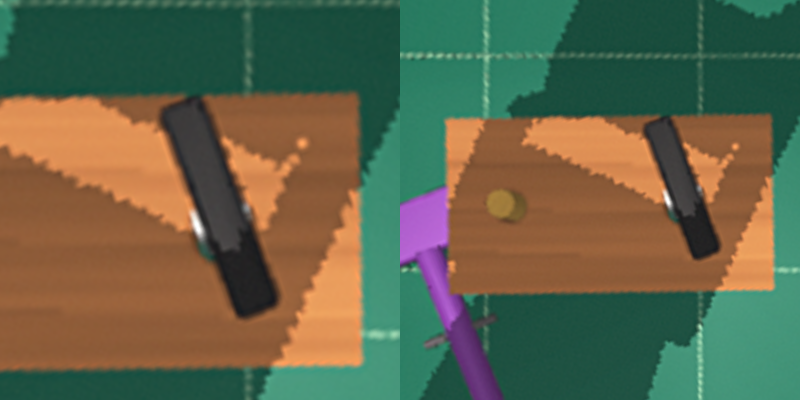

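View pics/w2.png

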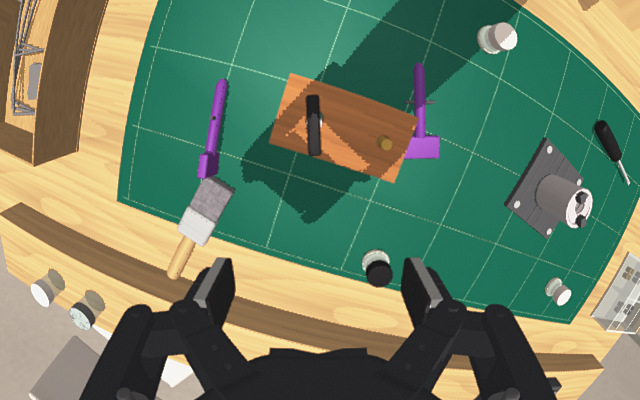

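Wing centre is at (0.5476, −0.195), axis at 0.323 rad, and this agrees with the block's hole. Fingers descend at half opening with ψ = 1.894.

Run:
```python
from h import *
go([.5476,-.195,.15],1.894);go([.5476,-.195,.088],1.894)
```

```text
turn [-0.0001, -0.0025, 0.0061] shift [0.0626, -0.0047, 0.0507] rows>= 1.2910645637367786
turn [-0.0001, -0.0025, 0.0061] shift [0.0625, -0.0047, 0.1127] rows>= 2.0626583965146885
```

Request:
arm_command(steps=[[[0,-0.002,0.006],[0.03,-0.003,0.02],0],[[0,-0.002,0.006],[0.0625,-0.0047,0.05],0],[[0,-0.002,0.006],[0.0625,-0.0047,0.05],0],[[0,-0.002,0.006],[0.0625,-0.0047,0.05],0],[[0,-0.002,0.006],[0.0625,-0.0047,0.07],0],[[0,-0.002,0.006],[0.0625,-0.0047,0.09],0],[[0,-0.002,0.006],[0.0625,-0.0047,0.105],0],[[0,-0.002,0.006],[0.0625,-0.0047,0.1127],0],[[0,-0.002,0.006],[0.0625,-0.0047,0.1127],0]], force=40)

```text
time: 3.88
eef_pos: [0.5471, -0.1948, 0.0869]
tcp_rot: [-0.161, 0.987, 0.0, -0.001]
contact_force: [-0.4, -0.6, 0.3]
opening: 0.498
```

Run:
```python
from h import *
c=snap('wrist','w3.png');s=c['s'];print(s['eef_pos'],psi(s),s['time'],s['opening'],s['contact_force'])
d=snap('side','s3.png')
cv2.imwrite('pics/s3c.png',np.hstack([cv2.resize(d['frame'][200:320,250:410,::-1],None,fx=2.5,fy=2.5),cv2.resize(c['frame'][200:400,190:457,::-1],(400,300))]))
```

```text
[ 0.54713197 -0.19481716  0.08693288] 1.8940602562707385 3.875 0.4978848737533229 [-0.35081225 -0.62018809  0.34364852]
```

View pics/s3c.png

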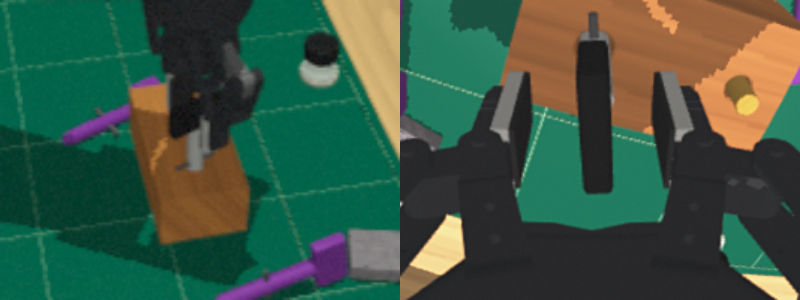

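The wing sits centred between the pads and parallel to them. Closing.

Request:
arm_command(steps=[[[0,0,0],[0,0,0],-1],[[0,0,0],[0,0,0],-1],[[0,0,0],[0,0,0],-1],[[0,0,0],[0,0,0],-1],[[0,0,0],[0,0,0],-1],[[0,0,0],[0,0,0],-1]], force=50)

```text
time: 4.72
eef_pos: [0.5484, -0.1954, 0.0893]
tcp_rot: [-0.161, 0.987, -0.001, 0.001]
contact_force: [-0.8, 1.7, 5.1]
opening: 0.105
```

Run:
```python
from h import *
s=get_state();print(s['opening'],s['contact_force'],s['wrist_torque'],s['eef_pos'],psi(s))
```

```text
0.10542641816149391 [-0.81557127  1.65712349  5.08837558] [ 0.259539    0.13891836 -0.00298236] [ 0.54844197 -0.19540745  0.0893265 ] 1.893924072041206
```

Request:
arm_command(steps=[[[0,0,0],[0,0,-0.015],-1],[[0,0,0],[0,0,-0.04],-1],[[0,0,0],[0,0,-0.07],-1],[[0,0,0],[0,0,-0.1],-1],[[0,0,0],[0,0,-0.12],-1],[[0,0,0],[0,0,-0.12],-1],[[0,0,0],[0,0,-0.12],-1]])

```text
time: 5.6
eef_pos: [0.5475, -0.1949, 0.2078]
tcp_rot: [-0.161, 0.987, 0.0, -0.0]
contact_force: [-0.2, -0.5, -1.5]
opening: 0.107
```

Run:
```python
from h import *
c=snap('wrist','w4.png');s=c['s'];print(s['eef_pos'],psi(s),s['time'],s['opening'],s['contact_force'])
d=snap('side','s4.png')
cv2.imwrite('pics/s4c.png',np.hstack([cv2.resize(d['frame'][140:300,230:440,::-1],(400,305)),cv2.resize(c['frame'][170:370,190:457,::-1],(400,305))]))
go([.5208,.1412,.209],.39)
```

```text
[ 0.54750145 -0.19493969  0.20778547] 1.8939160137024103 5.6 0.10695030646068468 [-0.2254425  -0.46042714 -1.51821247]
turn [-0.0001, -0.0019, 1.504] shift [-0.0815, 0.3271, -0.0014] rows>= 8.042543512308265
```

View pics/s4c.png

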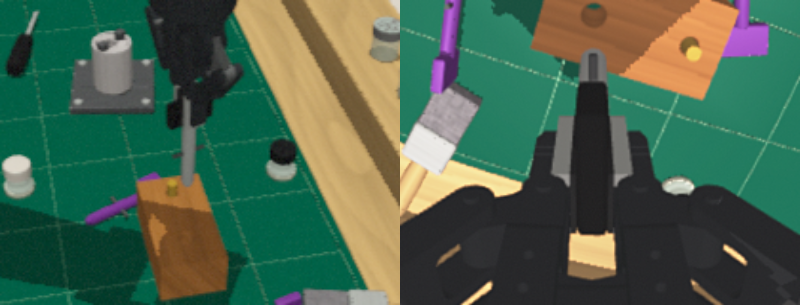

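Request:
arm_command(steps=[[[0,0,0.1],[-0.01,0.03,0],-1],[[0,0,0.25],[-0.02,0.07,0],-1],[[0,0,0.42],[-0.03,0.11,0],-1],[[0,0,0.6],[-0.04,0.15,0],-1],[[0,0,0.78],[-0.05,0.19,0],-1],[[0,0,0.96],[-0.06,0.23,0],-1],[[0,0,1.14],[-0.07,0.27,0],-1],[[0,0,1.32],[-0.077,0.3,0],-1],[[0,0,1.45],[-0.0815,0.32,0],-1],[[0,-0.001,1.504],[-0.0815,0.327,0],-1],[[0,-0.002,1.504],[-0.0815,0.327,0],-1],[[0,-0.002,1.504],[-0.0815,0.327,0],-1]])

```text
time: 7.2
eef_pos: [0.5206, 0.1408, 0.2069]
tcp_rot: [0.556, 0.831, -0.0, -0.0]
contact_force: [0.2, -0.4, -2.1]
opening: 0.11
```

Run:
```python
from h import *
c=snap('wrist','w5.png');s=c['s'];print(s['eef_pos'],psi(s),s['time'],s['opening'],s['contact_force'])
a=snap('side','s5.png');b=snap('scene','c5.png')
p=s['eef_pos']; P=[p+[0,0,.015-.095],p+[0,0,.015-.051],[.5208,.1412,.078]]
for q in (c,a,b): print(proj(q,P).round(1).tolist())
f=lambda i,u,v:cv2.resize(i[v:v+75,u:u+100,::-1],None,fx=4,fy=4,interpolation=cv2.INTER_CUBIC)
cv2.imwrite('pics/s5c.png',np.vstack([np.hstack([f(a['frame'],240,115),f(b['frame'],340,145)]),np.hstack([cv2.resize(c['frame'][170:370,190:457,::-1],(400,300)),f(c['frame'],270,150)])]))
```

```text
[0.52059007 0.14078628 0.20688214] 0.3904856768458251 7.2 0.11012460273350252 [ 0.19376645 -0.40856149 -2.09271876]
[[317.9, 205.7], [317.9, 230.0], [318.3, 186.7]]
[[287.4, 144.9], [286.8, 128.9], [288.2, 161.7]]
[[388.5, 181.2], [391.1, 168.7], [385.9, 194.2]]
```

View pics/s5c.png

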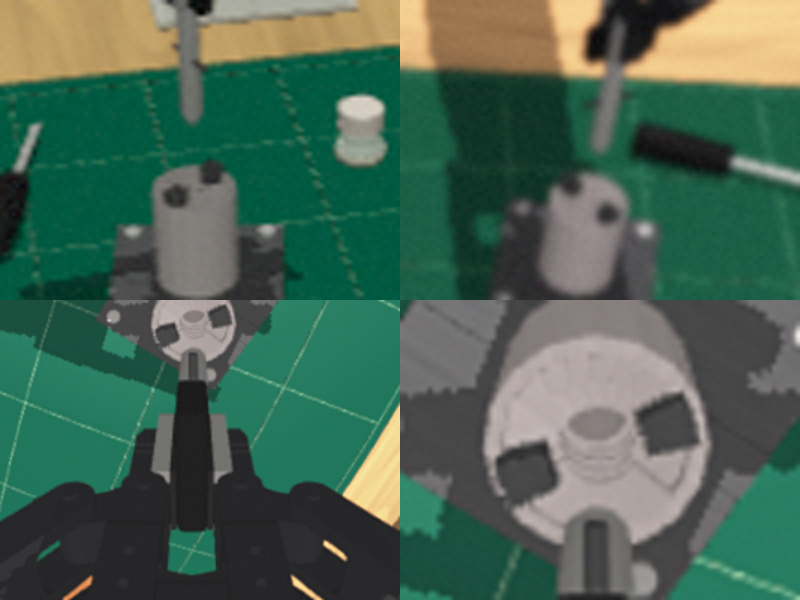

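Run:
```python
from h import *
c=load('w5.png');s=c['s'];p=s['eef_pos']
f=8;u0,v0=275,145;im=cv2.resize(c['frame'][v0:v0+75,u0:u0+90,::-1],None,fx=f,fy=f,interpolation=cv2.INTER_CUBIC)
t=np.linspace(0,2*np.pi,60)
def circ(ctr,r,col):
    q=proj(c,np.c_[ctr[0]+r*np.cos(t),ctr[1]+r*np.sin(t),0*t+ctr[2]]);q=((q+.5-[u0,v0])*f).astype(np.int32)
    cv2.polylines(im,[q],True,col,1)
for ctr,r,col in [((.5208,.1412,.078),.0255,(0,255,0)),((.5208,.1412,.078),.009,(0,255,0)),((.5208,.1412,.046),.008,(255,255,0)),(p+[0,0,-.08],.003,(0,0,255)),(p+[0,0,-.073],.0065,(0,0,255)),(p+[0,0,-.06],.0065,(0,0,255))]: circ(ctr,r,col)
cv2.imwrite('pics/o5.png',im)
```

```text
(no output)
```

View pics/o5.png

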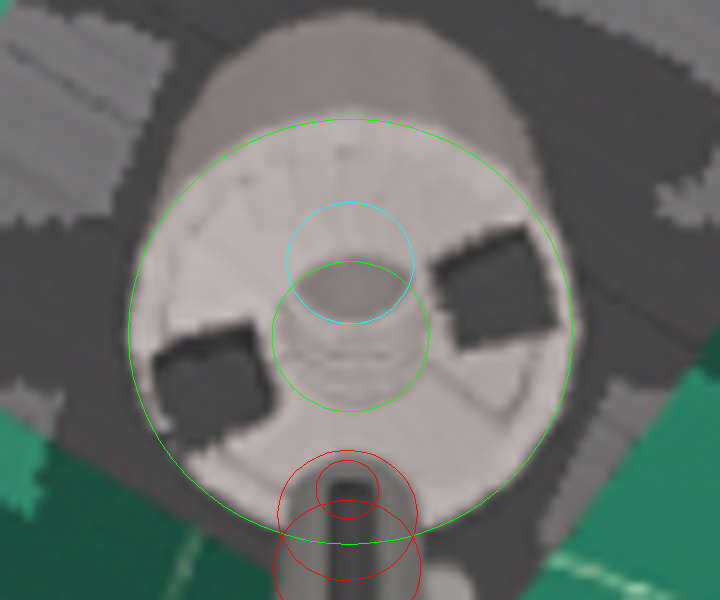

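Boss and screw are both about 0.5 px off the prediction in the same direction, so the alignment is well inside the clearance. Lowering in stages.

Request:
arm_command(steps=[[[0,0,0],[0.0004,0.0003,0.012],-1],[[0,0,0],[0.0004,0.0003,0.025],-1],[[0,0,0],[0.0004,0.0003,0.037],-1],[[0,0,0],[0.0004,0.0003,0.047],-1],[[0,0,0],[0.0004,0.0003,0.057],-1],[[0,0,0],[0.0004,0.0003,0.067],-1],[[0,0,0],[0.0004,0.0003,0.074],-1],[[0,0,0],[0.0004,0.0003,0.074],-1]])

```text
time: 8.35
eef_pos: [0.5206, 0.1411, 0.1327]
tcp_rot: [0.557, 0.831, -0.001, -0.001]
contact_force: [0.3, 1.0, -2.6]
opening: 0.107
```

Run:
```python
from h import *
s=get_state();print(s['eef_pos'],psi(s),s['contact_force'],s['wrist_torque'],s['opening'])
```

```text
[0.52058441 0.14107824 0.13268303] 0.38961884316291806 [ 0.33335498  0.97193901 -2.55089463] [ 0.02737216  0.02219986 -0.00861149] 0.10725621828508387
```

No contact so far. Continuing down towards the landings, expected at TCP z of about 0.115.

Request:
arm_command(steps=[[[0,0,0],[0,0,0.003],-1],[[0,0,0],[0,0,0.007],-1],[[0,0,0],[0,0,0.011],-1],[[0,0,0],[0,0,0.014],-1],[[0,0,0],[0,0,0.016],-1],[[0,0,0],[0,0,0.016],-1]])

```text
time: 9.1
eef_pos: [0.5204, 0.1411, 0.1164]
tcp_rot: [0.557, 0.831, -0.001, -0.001]
contact_force: [0.8, 0.3, -2.3]
opening: 0.107
```

Run:
```python
from h import *
s=get_state();print(s['eef_pos'],psi(s),s['contact_force'],s['wrist_torque'],s['opening'])
```

```text
[0.52043883 0.14107998 0.11644372] 0.38959161216534277 [ 0.83291723  0.26196616 -2.2799253 ] [-0.00438301 -0.01702036  0.04833016] 0.1072425050618578
```

Request:
arm_command(steps=[[[0,0,0],[0,0,0.001],-1],[[0,0,0],[0,0,0.002],-1],[[0,0,0],[0,0,0.003],-1],[[0,0,0],[0,0,0.003],-1]])

```text
time: 9.6
eef_pos: [0.521, 0.1411, 0.115]
tcp_rot: [0.557, 0.831, -0.0, -0.0]
contact_force: [-2.2, -0.9, 4.7]
opening: 0.105
```

Run:
```python
from h import *
c=snap('wrist','w6.png');s=c['s'];print(s['eef_pos'],psi(s),s['contact_force'],s['wrist_torque'],s['opening'])
a=snap('side','s6.png')
cv2.imwrite('pics/o6.png',np.hstack([cv2.resize(c['frame'][150:300,240:400,::-1],(400,375)),cv2.resize(a['frame'][115:190,250:330,::-1],(400,375))]))
```

```text
[0.52096975 0.1411414  0.11499799] 0.3896848921260036 [-2.21110819 -0.87005843  4.67114256] [-0.07224075  0.52321096  0.00399445] 0.10454010013727193
```

View pics/o6.png

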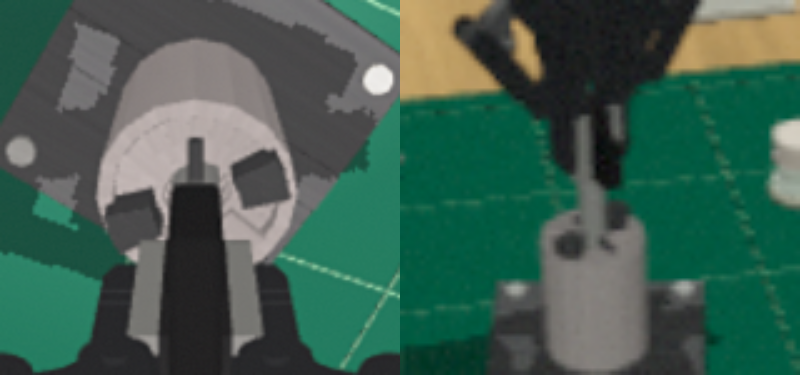

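Contact: about 5 N upward at TCP z 0.115, the landing height expected. The pin crosses the top between the stop blocks. I'll loosen to just astride, then turn anticlockwise 1.4 rad.

Request:
arm_command(steps=[[[0,0,0],[0,0,0],-0.7],[[0,0,0],[0,0,0],-0.7],[[0,0,0],[0,0,0],-0.7]], force=30)

```text
time: 10.07
eef_pos: [0.5212, 0.1412, 0.1151]
tcp_rot: [0.557, 0.831, -0.0, -0.0]
contact_force: [0.0, 0.7, 1.3]
opening: 0.149
```

Run:
```python
from h import *
c=snap('wrist','w7.png');s=c['s'];print(s['eef_pos'],psi(s),s['contact_force'],s['wrist_torque'],s['opening'])
cv2.imwrite('pics/o7.png',cv2.resize(c['frame'][150:300,240:400,::-1],(640,600)))
```

```text
[0.52121651 0.14118728 0.11511791] 0.389582114221643 [0.01328823 0.68582878 1.32443937] [-0.03567064 -0.0308142   0.02848451] 0.1486601588787256
```

View pics/o7.png

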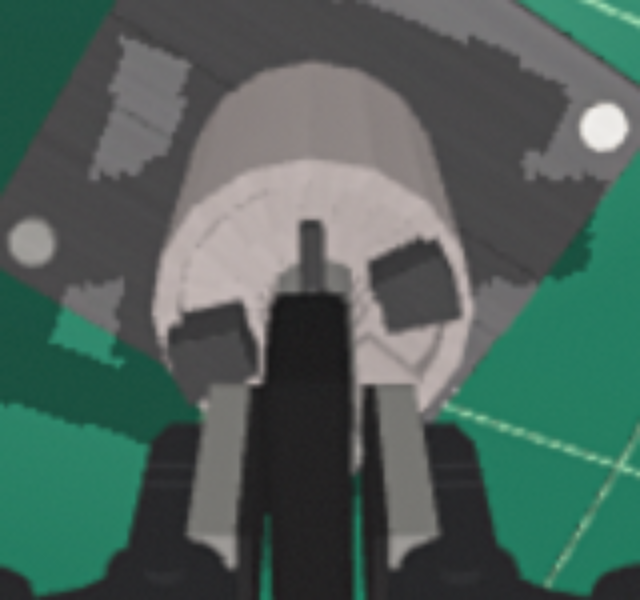

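Request:
arm_command(steps=[[[0,0,-0.1],[0,0,0],-0.7],[[0,0,-0.25],[0,0,0],-0.7],[[0,0,-0.4],[0,0,0],-0.7],[[0,0,-0.55],[0,0,0],-0.7],[[0,0,-0.7],[0,0,0],-0.7],[[0,0,-0.85],[0,0,0],-0.7],[[0,0,-1.0],[0,0,0],-0.7],[[0,0,-1.0],[0,0,0],-0.7]])

```text
time: 11.12
eef_pos: [0.522, 0.1412, 0.1159]
tcp_rot: [0.091, 0.996, -0.0, 0.001]
contact_force: [0.9, -0.2, 1.9]
opening: 0.148
```

Run:
```python
from h import *
c=snap('wrist','w8.png');s=c['s'];print(s['eef_pos'],psi(s),s['contact_force'],s['wrist_torque'],s['opening'])
cv2.imwrite('pics/o8.png',cv2.resize(c['frame'][150:300,240:400,::-1],(640,600)))
```

```text
[0.52203058 0.14118405 0.11590764] 1.3888238777555517 [ 0.88551353 -0.18308245  1.93844959] [-0.04468488 -0.09454239  0.04120467] 0.1479260419466518
```

View pics/o8.png

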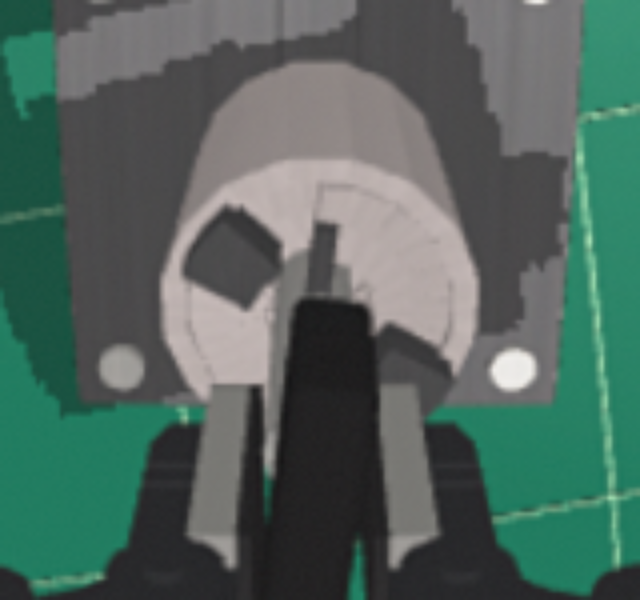

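The pin end is now right beside the lip edge, lagging the fingers slightly. Continuing past the lips.

Request:
arm_command(steps=[[[0,0,-0.12],[0.001,0,0],-0.7],[[0,0,-0.24],[0.001,0,0],-0.7],[[0,0,-0.34],[0.001,0,0],-0.7],[[0,0,-0.4],[0.001,0,0],-0.7],[[0,0,-0.4],[0.001,0,0],-0.7],[[0,0,-0.4],[0.001,0,0],-0.7]])

```text
time: 11.92
eef_pos: [0.5204, 0.1413, 0.115]
tcp_rot: [-0.108, 0.994, -0.0, -0.0]
contact_force: [-0.0, 0.5, -0.3]
opening: 0.148
```

Run:
```python
from h import *
c=snap('wrist','w9.png');s=c['s'];print(s['eef_pos'],psi(s),s['contact_force'],s['wrist_torque'],s['opening'])
cv2.imwrite('pics/o9.png',cv2.resize(c['frame'][150:300,240:400,::-1],(640,600)))
```

```text
[0.52037551 0.14127254 0.11498534] 1.786424297333722 [-0.01373204  0.45570927 -0.33003739] [-0.02029853 -0.00292149 -0.06059629] 0.14767074399507066
```

View pics/o9.png

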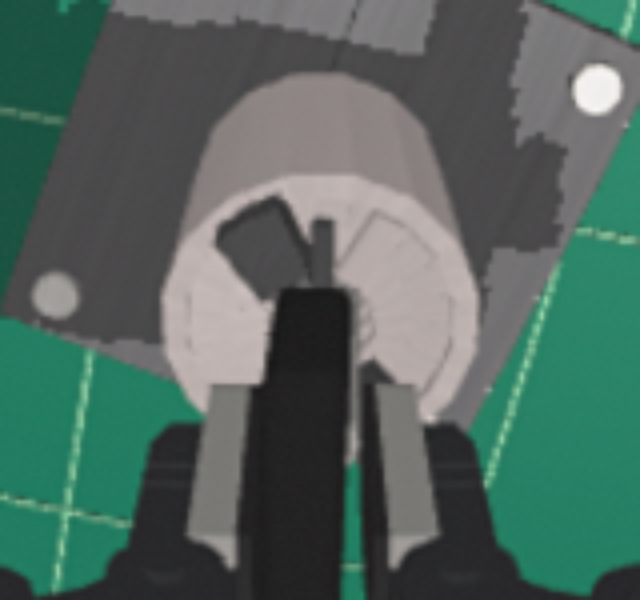

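```bash
cat >> h.py <<'E'
def overlay(c,tip,th,out,u0,v0,w,h,f,col=(0,0,255),im=None):
    "draw wing box + pin for screw with tip height list"
    im=cv2.resize(c['frame'][v0:v0+h,u0:u0+w,::-1],None,fx=f,fy=f,interpolation=cv2.INTER_CUBIC)
    cols=[(0,0,255),(0,255,0),(255,255,0)]
    for k,tz in enumerate(tip):
        b=np.array([.5208,.1412,tz]);x=np.array([np.cos(th),np.sin(th),0]);y=np.array([-x[1],x[0],0]);z=np.array([0,0,1.])
        top=[b+z*.108+sx*.023*x+sy*.005*y for sx,sy in((1,1),(1,-1),(-1,-1),(-1,1))]
        pin=[b+z*.046-.017*x,b+z*.046+.017*x]
        for q in (top,pin):
            q=((proj(c,q)+.5-[u0,v0])*f).astype(np.int32);cv2.polylines(im,[q],True,cols[k],1)
    cv2.imwrite('pics/'+out,im)
E
python3 - <<'E'
from h import *
c=load('w9.png');overlay(c,[.036,.029],psi(c['s'])-np.pi/2,'o9b.png',250,160,140,150,4)
a=snap('side','s9.png');overlay(a,[.036,.029],psi(c['s'])-np.pi/2,'o9c.png',250,110,80,80,6)
E
```

```text
(no output)
```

View pics/o9b.png

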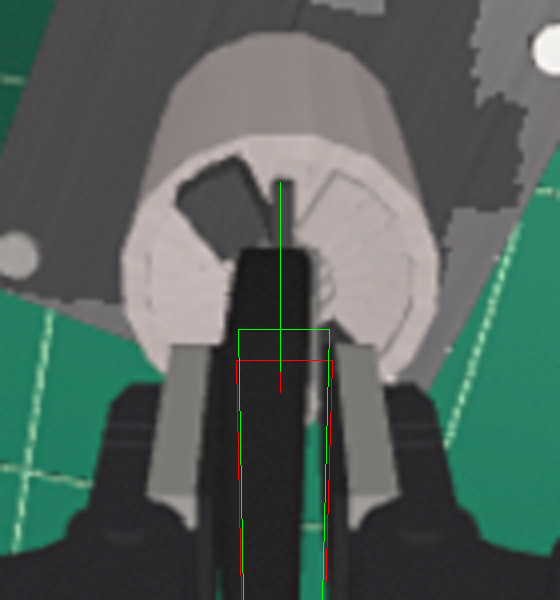

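View pics/o9c.png

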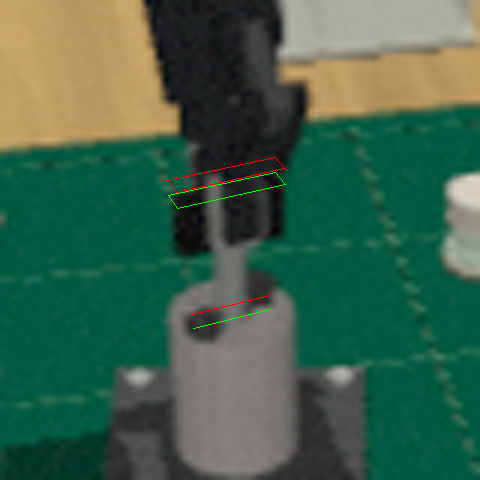

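Run:
```python
from h import *
for n,tips in (('w7.png',[.034]),('w8.png',[.036]),('w9.png',[.036,.029])):
    c=load(n);th=psi(c['s'])+np.pi/2;x=np.array([np.cos(th),np.sin(th),0])
    for tz in tips:
        b=np.array([.5208,.1412,tz])
        print(n,tz,'wing end bottom,top; pin end', proj(c,[b+.023*x+[0,0,.082],b+.023*x+[0,0,.108],b+.017*x+[0,0,.046]]).round(1).tolist())
```

```text
w7.png 0.034 wing end bottom,top; pin end [[317.1, 219.2], [317.0, 243.4], [317.3, 205.2]]
w8.png 0.036 wing end bottom,top; pin end [[319.8, 219.6], [320.2, 244.2], [319.3, 205.3]]
w9.png 0.036 wing end bottom,top; pin end [[320.2, 224.2], [320.7, 249.6], [319.7, 209.1]]
w9.png 0.029 wing end bottom,top; pin end [[320.1, 218.7], [320.5, 241.9], [319.6, 205.1]]
```

The wing's lower edge and the pin end both match tip ≈ 29 mm: pin v ≈ 204.5 seen, 205.1 expected (209 had it not dropped). The upward load is gone too, so the drop happened. Now forward, loosely astride and following the sink.

Request:
arm_command(steps=[[[0,0,0.15],[-0.0004,0,0],-0.7],[[0,0,0.3],[-0.0004,0,0],-0.7],[[0,0,0.45],[-0.0004,0,0.0005],-0.7],[[0,0,0.6],[-0.0004,0,0.001],-0.7],[[0,0,0.75],[-0.0004,0,0.0015],-0.7],[[0,0,0.9],[-0.0004,0,0.002],-0.7],[[0,0,1.05],[-0.0004,0,0.0025],-0.7],[[0,0,1.2],[-0.0004,0,0.003],-0.7],[[0,0,1.35],[-0.0004,0,0.0035],-0.7],[[0,0,1.5],[-0.0004,0,0.004],-0.7],[[0,0,1.5],[-0.0004,0,0.004],-0.7]])

```text
time: 13.4
eef_pos: [0.5211, 0.1414, 0.1114]
tcp_rot: [0.598, 0.801, 0.0, 0.0]
contact_force: [0.2, 0.4, -0.2]
opening: 0.148
```

Run:
```python
from h import *
c=snap('wrist','w10.png');s=c['s'];print(s['time'],s['eef_pos'],psi(s),s['contact_force'],s['wrist_torque'],s['opening'])
overlay(c,[.036,.026],psi(c['s'])-np.pi/2,'o10.png',250,160,140,150,4)
```

```text
13.4 [0.52108111 0.14139454 0.11135718] 0.2882612682535971 [ 0.15035916  0.42592014 -0.2498632 ] [ 0.01096181  0.05428664 -0.0270943 ] 0.1479429723057171
```

View pics/o10.png

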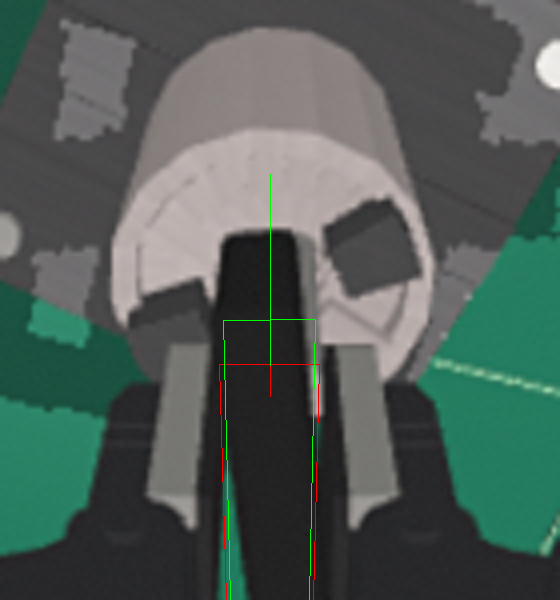

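The pin has gone under the landings and the wing is lower, so the thread is engaged. Continuing.

Request:
arm_command(steps=[[[0,0,0.15],[0,0,0.0005],-0.7],[[0,0,0.32],[0,0,0.001],-0.7],[[0,0,0.49],[0,0,0.0015],-0.7],[[0,0,0.66],[0,0,0.002],-0.7],[[0,0,0.83],[0,0,0.0025],-0.7],[[0,0,1.0],[0,0,0.003],-0.7],[[0,0,1.17],[0,0,0.0035],-0.7],[[0,0,1.34],[0,0,0.004],-0.7],[[0,0,1.51],[0,0,0.0045],-0.7],[[0,0,1.68],[0,0,0.005],-0.7],[[0,0,1.85],[0,0,0.005],-0.7],[[0,0,1.85],[0,0,0.005],-0.7]])

```text
time: 14.95
eef_pos: [0.5209, 0.1413, 0.1062]
tcp_rot: [1.0, 0.007, 0.0, 0.0]
contact_force: [0.6, -0.3, -0.2]
opening: 0.15
```

Run:
```python
from h import *
c=snap('wrist','w11.png');s=c['s'];print(s['time'],s['eef_pos'],psi(s),s['qpos'][5],s['contact_force'],s['wrist_torque'],s['opening'])
overlay(c,[.036,.021],psi(c['s'])-np.pi/2,'o11.png',250,160,140,150,4)
```

```text
14.95 [0.52089529 0.14131639 0.10615295] -1.5573789987699667 1.6348341732950311 [ 0.59279769 -0.26797245 -0.16419199] [ 0.01954638 -0.04788673 -0.01946501] 0.1495130819706969
```

View pics/o11.png

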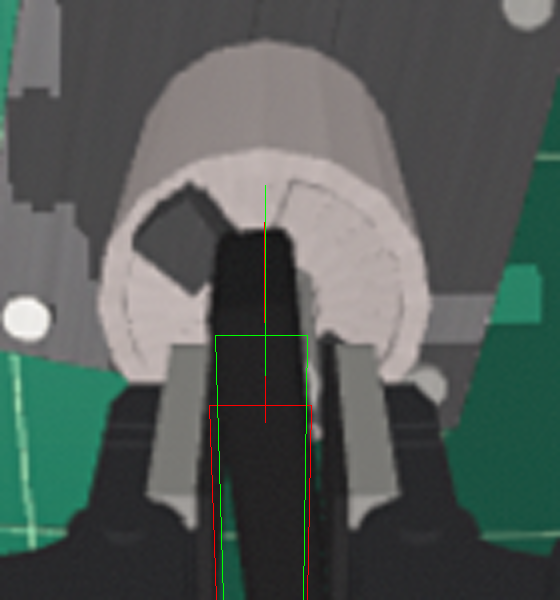

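Request:
arm_command(steps=[[[0,0,0.15],[0,0,0.0005],-0.7],[[0,0,0.3],[0,0,0.001],-0.7],[[0,0,0.45],[0,0,0.0015],-0.7],[[0,0,0.6],[0,0,0.002],-0.7],[[0,0,0.75],[0,0,0.003],-0.7],[[0,0,0.8],[0,0,0.003],-0.7],[[0,0,0.8],[0,0,0.003],-0.7]])

```text
time: 15.88
eef_pos: [0.521, 0.1415, 0.1034]
tcp_rot: [0.924, -0.381, 0.0, -0.0]
contact_force: [0.0, 1.1, 1.7]
opening: 0.149
```

Run:
```python
from h import *
c=snap('wrist','w12.png');s=c['s'];print(s['time'],s['eef_pos'],psi(s),s['qpos'][5],s['contact_force'],s['wrist_torque'],s['opening'])
overlay(c,[.036,.019],psi(c['s'])-np.pi/2,'o12.png',250,160,140,150,4)
```

```text
15.875 [0.52102997 0.14149601 0.10343394] -2.353519526364726 2.430956644640739 [0.04193829 1.0714256  1.71962006] [0.15563937 0.01778316 0.08546336] 0.14879924746637396
```

View pics/o12.png

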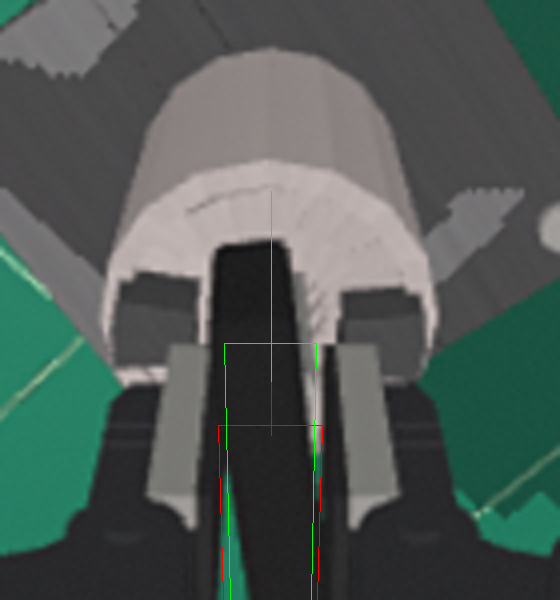

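Now re-grip: open wide, lift clear, turn the hand back half a turn, and come down again.

Request:
arm_command(steps=[[[0,0,0],[0,0,0],0.2],[[0,0,0],[0,0,0],0.2],[[0,0,0],[0,0,0],0.2],[[0,0,0],[0,0,0],0.2],[[0,0,0],[0,0,-0.015],0.2],[[0,0,0],[0,0,-0.035],0.2],[[0,0,0],[0,0,-0.055],0.2],[[0,0,0],[0,0,-0.07],0.2],[[0,0,-0.17],[0,0,-0.07],0.2],[[0,0,-0.35],[0,0,-0.07],0.2],[[0,0,-0.53],[0,0,-0.07],0.2],[[0,0,-0.71],[0,0,-0.07],0.2]])

```text
time: 17.42
eef_pos: [0.521, 0.1415, 0.1741]
tcp_rot: [0.999, -0.033, 0.0, 0.0]
contact_force: [0.9, 0.5, 0.0]
opening: 0.599
```

Request:
arm_command(steps=[[[0,0,-0.17],[0,0,0],0.2],[[0,0,-0.35],[0,0,0],0.2],[[0,0,-0.53],[0,0,0],0.2],[[0,0,-0.71],[0,0,0],0.2],[[0,0,-0.89],[0,0,0],0.2],[[0,0,-1.07],[0,0,0],0.2],[[0,0,-1.25],[0,0,0],0.2],[[0,0,-1.43],[0,0,0],0.2],[[0,0,-1.61],[0,0,0],0.2],[[0,0,-1.79],[0,0,0],0.2],[[0,0,-1.97],[0,0,0],0.2],[[0,0,-2.15],[0,0,0],0.2]])

```text
time: 18.92
eef_pos: [0.5211, 0.1415, 0.1746]
tcp_rot: [0.502, 0.865, 0.0, 0.001]
contact_force: [-0.1, -0.1, -0.2]
opening: 0.599
```

Run:
```python
from h import *
c=snap('wrist','w13.png');s=c['s'];print(s['time'],s['eef_pos'],psi(s),s['qpos'][5],s['contact_force'],s['opening'])
overlay(c,[.019],.78-np.pi/2,'o13.png',240,130,150,150,4)
go([.5208,.1412,.095],.85)
```

```text
18.925 [0.52108745 0.14148958 0.17464588] 0.5181866988941709 -0.4407316190571849 [-0.08101751 -0.13878134 -0.23827632] 0.5992747174314564
turn [0.0008, 0.0009, -0.328] shift [-0.0001, -0.0005, 0.0796] rows>= 1.7541337823934278
```

View pics/o13.png

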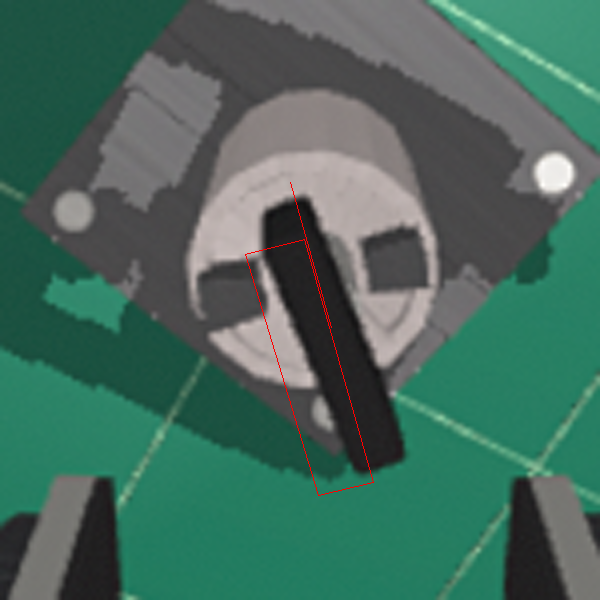

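The wing is at ψ ≈ 0.86, leaning slightly in the loose fit as expected. Coming down open and closing loosely.

Request:
arm_command(steps=[[[0,0,-0.15],[0,0,0],0.2],[[0,0,-0.3],[0,0,0],0.2],[[0,0,-0.34],[0,0.001,0.02],0.2],[[0,0,-0.34],[0,0.001,0.04],0.2],[[0,0,-0.34],[0,0.001,0.06],0.2],[[0,0,-0.34],[0,0,0.076],0.2],[[0,0,-0.34],[0,0,0.076],-0.2],[[0,0,-0.34],[0,0,0.076],-0.5],[[0,0,-0.34],[0,0,0.076],-0.7],[[0,0,-0.34],[0,0,0.076],-0.7],[[0,0,-0.34],[0,0,0.076],-0.7]])

```text
time: 20.35
eef_pos: [0.5218, 0.1415, 0.0994]
tcp_rot: [0.347, 0.938, 0.0, 0.001]
contact_force: [-0.1, -0.8, 0.3]
opening: 0.151
```

Run:
```python
from h import *
c=snap('wrist','w14.png');s=c['s'];print(s['time'],s['eef_pos'],psi(s),s['qpos'][5],s['contact_force'],s['wrist_torque'],s['opening'])
overlay(c,[.019],psi(s)-np.pi/2,'o14.png',240,150,150,150,4)
```

```text
20.35 [0.52180396 0.14148566 0.09940732] 0.8619345869323909 -0.7844346224171951 [-0.10150575 -0.80606835  0.27566465] [-0.01077162 -0.03237389  0.02007681] 0.15075767668684656
```

View pics/o14.png

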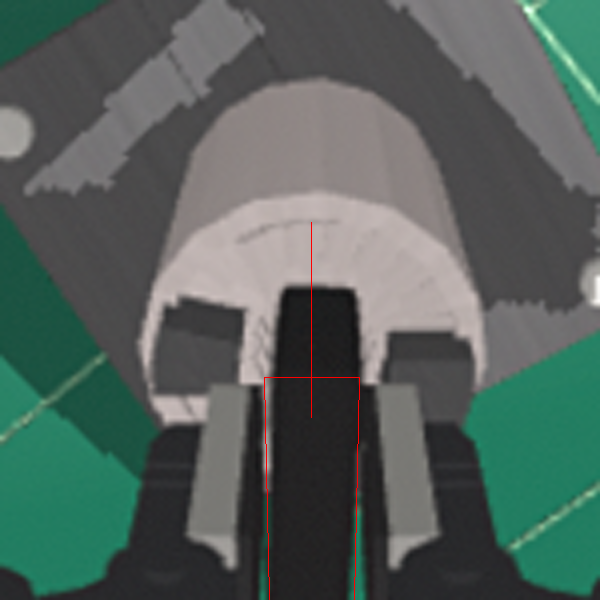

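Request:
arm_command(steps=[[[0,0,0.15],[0,0,0.0005],-0.7],[[0,0,0.3],[0,0,0.001],-0.7],[[0,0,0.45],[0,0,0.0014],-0.7],[[0,0,0.6],[0,0,0.0018],-0.7],[[0,0,0.75],[0,0,0.0022],-0.7],[[0,0,0.9],[0,0,0.0026],-0.7],[[0,0,1.05],[0,0,0.003],-0.7],[[0,0,1.2],[0,0,0.003],-0.7],[[0,0,1.3],[0,0,0.003],-0.7],[[0,0,1.3],[0,0,0.003],-0.7]])

```text
time: 21.65
eef_pos: [0.5214, 0.1416, 0.0961]
tcp_rot: [0.844, 0.537, 0.001, 0.0]
contact_force: [-0.7, -0.0, -0.5]
opening: 0.154
```

Run:
```python
from h import *
s=get_state();print(s['time'],s['eef_pos'],psi(s),s['qpos'][5],s['contact_force'],s['wrist_torque'],s['opening'])
go([.5208,.1412,.0935],-1.55)
```

```text
21.65 [0.52144652 0.14162313 0.09606211] -0.4370360039070916 0.514402482834631 [-0.65633499 -0.04285235 -0.47675208] [ 0.09747219 -0.00095709 -0.00741865] 0.15354243133590084
turn [0.001, -0.0019, 1.113] shift [-0.0007, -0.0004, 0.0026] rows>= 5.951692740800228
```

Request:
arm_command(steps=[[[0,0,0.15],[-0.0004,0,0.0005],-0.7],[[0,0,0.3],[-0.0006,0,0.001],-0.7],[[0,0,0.45],[-0.0006,0,0.0013],-0.7],[[0,0,0.6],[-0.0006,0,0.0016],-0.7],[[0,0,0.75],[-0.0006,0,0.002],-0.7],[[0,0,0.9],[-0.0006,0,0.0023],-0.7],[[0,0,1.05],[-0.0006,0,0.0026],-0.7],[[0,0,1.11],[-0.0006,0,0.0026],-0.7],[[0,0,1.11],[-0.0006,0,0.0026],-0.7]])

```text
time: 22.78
eef_pos: [0.5211, 0.1411, 0.0933]
tcp_rot: [1.0, 0.013, 0.001, -0.0]
contact_force: [0.4, -0.2, -0.5]
opening: 0.154
```

Run:
```python
from h import *
c=snap('wrist','w15.png');s=c['s'];print(s['time'],s['eef_pos'],psi(s),s['qpos'][5],s['contact_force'],s['wrist_torque'],s['opening'])
overlay(c,[.013],psi(s)-np.pi/2,'o15.png',240,150,150,150,4)
a=snap('side','s15.png');overlay(a,[.013],psi(s)-np.pi/2,'o15c.png',250,110,80,80,6)
x=R.from_quat(s['tcp_rot']).as_matrix()[:,0];b=np.array([.5208,.1412,.013])
print([proj(c,b+[0,0,dz]+[0,0,.082]+.023*x).round(1).tolist() for dz in (0,.006,.012)])
```

```text
22.775 [0.5210609  0.14111199 0.09325986] -1.5449911438783999 1.6213626858289525 [ 0.41843863 -0.2453137  -0.5166213 ] [ 0.08162153 -0.09195933  0.00899628] 0.153703202546293
[[[314.9, 224.0]], [[314.8, 229.0]], [[314.6, 234.5]]]
```

View pics/o15.png

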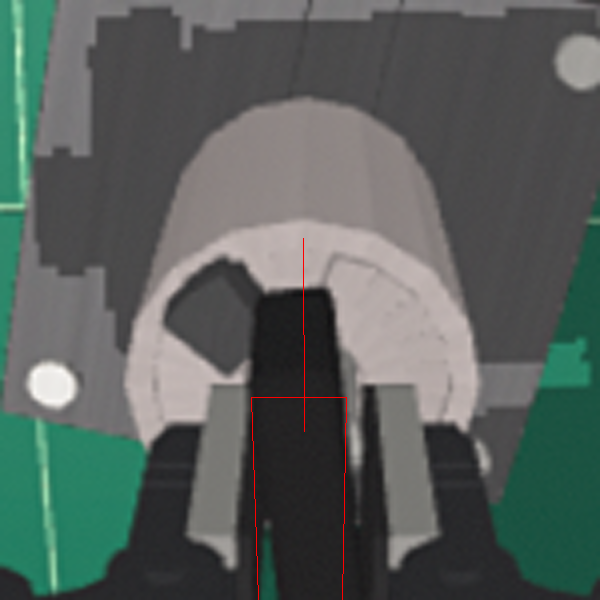

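View pics/o15c.png

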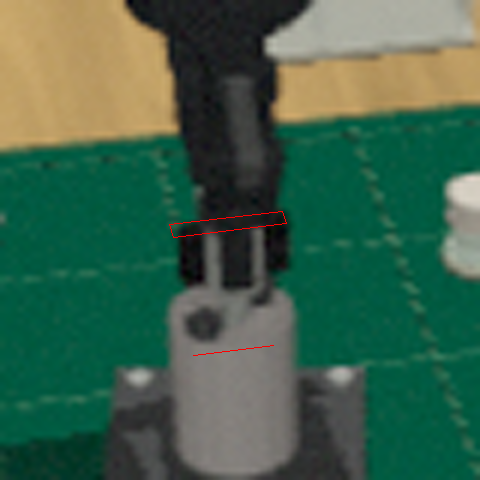

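The wing's lower edge is at v ≈ 222 (224 expected at tip 13 mm), and the total forward turn is about 6.4 rad. Now gripping the wing firmly.

Request:
arm_command(steps=[[[0,0,0],[0,0,0],-0.8],[[0,0,0],[0,0,0],-1],[[0,0,0],[0,0,0],-1],[[0,0,0],[0,0,0],-1],[[0,0,0],[0,0,0],-1]], force=35)

```text
time: 23.5
eef_pos: [0.521, 0.1412, 0.0932]
tcp_rot: [1.0, 0.013, 0.001, -0.0]
contact_force: [-0.0, 1.4, -1.7]
opening: 0.122
```

Run:
```python
from h import *
c=snap('wrist','w16.png');s=c['s'];print(s['time'],s['eef_pos'],psi(s),s['tcp_rot'],s['contact_force'],s['wrist_torque'],s['opening'])
a=snap('side','s16.png');b=snap('scene','c16.png')
x=R.from_quat(s['tcp_rot']).as_matrix()[:,0];o=np.array([.5208,.1412,.013])
print('pred wing ends bottom/top',proj(c,[o+[0,0,.082]+.023*x,o+[0,0,.108]+.023*x,o+[0,0,.108]-.023*x]).round(1).tolist())
f=lambda i,u,v:cv2.resize(i[v:v+75,u:u+100,::-1],None,fx=4,fy=4,interpolation=cv2.INTER_CUBIC)
cv2.imwrite('pics/o16.png',np.vstack([np.hstack([f(a['frame'],240,115),f(b['frame'],340,145)]),np.hstack([cv2.resize(c['frame'][170:370,190:457,::-1],(400,300)),f(c['frame'],270,190)])]))
```

```text
23.5 [0.52099906 0.14118509 0.0932119 ] -1.5452494615123238 [ 9.99918077e-01  1.27729481e-02  8.13301091e-04 -1.73284635e-04] [-0.01275652  1.40958108 -1.65168039] [ 0.27394351 -0.03102906 -0.01347711] 0.12232589608180257
pred wing ends bottom/top [[315.0, 223.9], [314.5, 248.8], [315.0, 329.0]]
```

View pics/o16.png

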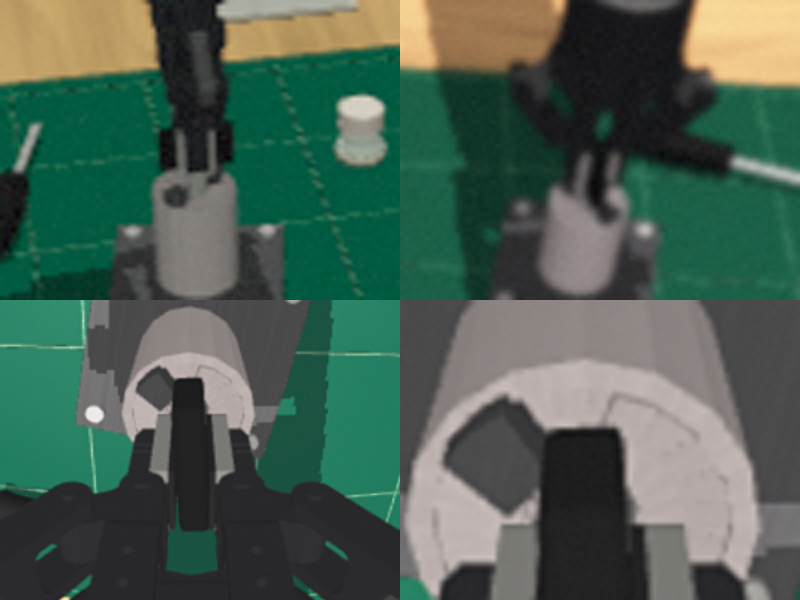

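Opening is 0.122 against 0.107 in the first grip, so I'll squeeze a bit longer and harder, then compare the wing with the earlier upright hold (w5).

Request:
arm_command(steps=[[[0,0,0],[0,0,0],-1],[[0,0,0],[0,0,0],-1],[[0,0,0],[0,0,0],-1],[[0,0,0],[0,0,0],-1]], force=50)

```text
time: 24.15
eef_pos: [0.5209, 0.1411, 0.0932]
tcp_rot: [1.0, 0.013, 0.001, -0.0]
contact_force: [0.8, 0.5, -1.2]
opening: 0.108
```

Run:
```python
from h import *
c=snap('wrist','w17.png');s=c['s'];print(s['time'],s['eef_pos'],psi(s),s['tcp_rot'],s['contact_force'],s['wrist_torque'],s['opening'])
g=lambda i:cv2.resize(i[200:340,270:370,::-1],(400,560),interpolation=cv2.INTER_CUBIC)
im=lambda i:np.clip(g(i).astype(float)*1.6,0,255).astype(np.uint8)
cv2.imwrite('pics/o17.png',np.hstack([im(load('w5.png')['frame']),im(c['frame'])]))
```

```text
24.15 [0.52094579 0.14113104 0.09321479] -1.545210126143018 [ 9.99917891e-01  1.27926816e-02  7.41428891e-04 -9.85703153e-05] [ 0.84761864  0.47461384 -1.167664  ] [ 0.19050209  0.06013403 -0.04837894] 0.10774562310753615
```

View pics/o17.png

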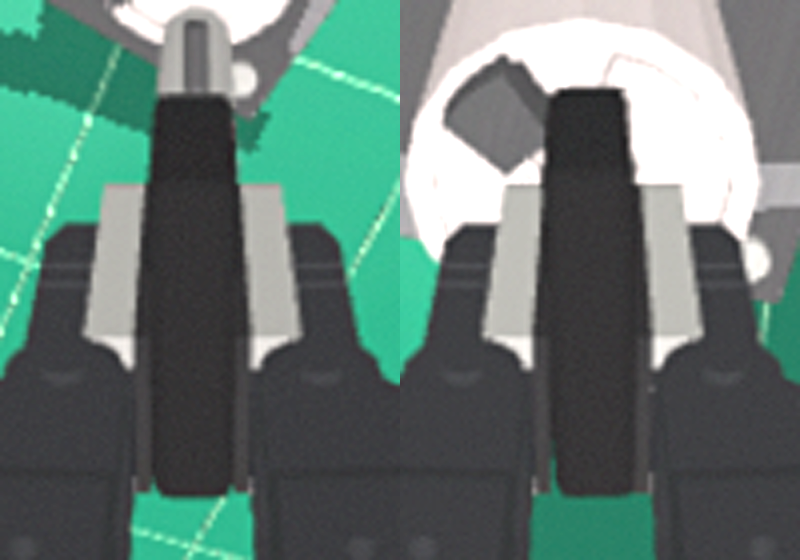

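Run:
```python
from h import *
b=snap('scene','c18.png');a=snap('side','s18.png')
for n,x in(('scene0.png',b),('side0.png',a)):
    d=cv2.absdiff(cv2.GaussianBlur(load(n)['frame'],(3,3),0),cv2.GaussianBlur(x['frame'],(3,3),0)).max(2)
    cv2.imwrite('pics/d_'+n,d)
cv2.imwrite('pics/d18.png',np.vstack([np.hstack([b['frame'][130:300,150:510,::-1],cv2.cvtColor(cv2.imread('pics/d_scene0.png',0)[130:300,150:510],cv2.COLOR_GRAY2BGR)]),np.hstack([a['frame'][110:400,150:510,::-1],cv2.cvtColor(cv2.imread('pics/d_side0.png',0)[110:400,150:510],cv2.COLOR_GRAY2BGR)])]))
```

```text
(no output)
```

View pics/d18.png

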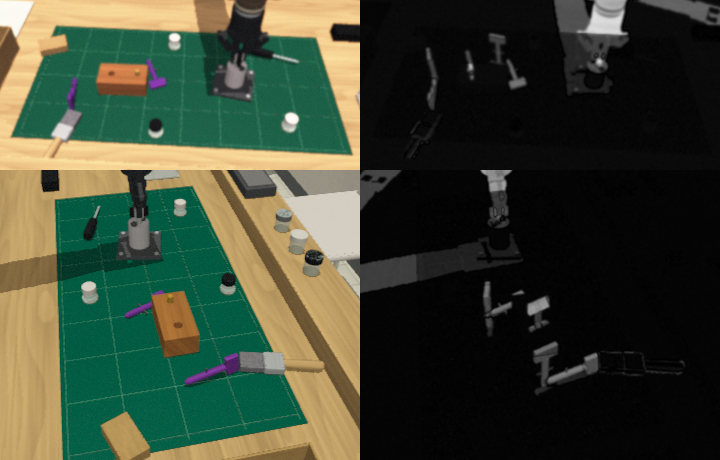

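Both decoys lie flat now, though they stood in the first picture. They were already down in w1 (t = 1.65 s), when the arm was still over the boss. I'll check how far the brush moved, and when.

Run:
```python
from h import *
fs=['side0.png','s3.png','s4.png','s18.png']
g=[cv2.cvtColor(load(f)['frame'],cv2.COLOR_RGB2GRAY).astype(np.float32)[285:320,385:480] for f in fs]
for k in range(1,4): print(fs[0],fs[k],cv2.phaseCorrelate(g[0],g[k]), 'vs s3',cv2.phaseCorrelate(g[1],g[k])[0])
s=get_state();print(s['time'],s['eef_pos'],s['opening'],s['contact_force'])
```

```text
side0.png s3.png ((0.05451153076782589, -0.3551763601775981), 0.9348628268473678) vs s3 (0.0, 0.0)
side0.png s4.png ((0.03328492921900761, -0.403946662078841), 0.9410704487451801) vs s3 (0.09297787563154003, -0.022804708579897692)
side0.png s18.png ((0.039445436223438435, -0.4205201847592015), 0.9460580620776724) vs s3 (0.06784990841879335, -0.004748872266766568)
24.3 [0.52094663 0.14113556 0.09321845] 0.11303858196143513 [ 0.12612841  1.08575678 -1.11743596]
```

```bash
python3 -c "
from plant import *
print(sign_off())"
```

```text
the job is handed in; nothing more can be done
None
```

The screw is started in the boss and the job was handed in at about 24.3 s, with the fingers still gripping the wing (50 N). I took the screw from the block and set it down with its pin on the landings. I then turned it backward about 1.4 rad until it dropped, and forward about 6.4 rad with one re-grip on the way.

**Last checks:**
- **Depth:** the wing's position puts the tip at about 12–13 mm, against about 13 mm expected. The pin is hidden under the landings.
- **Upright:** the wing looks nearly the same as when the screw hung straight in the fingers. A lean of about 0.03 rad along the wing cannot be ruled out.
- **Forces:** the readings I took were 5 N or less. I did not read them during moves.
- **Turn:** the forward turn ended slightly past one full turn, by 0.1 to 0.2 rad.
- **Other things:** the before-and-after pictures show the jars, driver, kit and dowel unmoved.

**What disagreed:** the two purple look-alikes stood upright in the first picture and now lie flat. They were already down at 1.65 s, when the arm had not yet gone near them. The brush had shifted by about 0.4 pixel (roughly 1 mm) by my second side picture and did not move after that. The falling look-alike probably nudged it.

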